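# Mount a button blank on the sloped carving rest

### The job

Take the bone button blank with the dark horn centre and set it down, without dropping it, flat on the narrow sloping ledge of the carving rest, centred across the ledge and with its lower edge right against the brass lip. Once it sits there, released, swing the brass hold-down over it by its red post as far as it goes. Leave the three plain blanks and the burnisher where they lie.

Things in the scene. Friction and masses are not known exactly. Their poses are not given: they have to be found in the camera images.
- blank: the button blank to mount: cream bone disc, diameter 44 mm, 8 mm thick, about 23 g, with a dark brown horn spot of 18 mm diameter in the middle of both faces. It starts flat on the bench. Origin: centre of its underside; z is the disc's axis
- blank_center (a point): the middle of that blank (half-way through its thickness, 4 mm above the underside)
- rest: the carving rest, fixed to the bench: dark wooden base 130 x 90 x 15 mm (x, y, z), two feet 22 mm wide, carrying the sloping ledge. Origin: centre of the base's underside; x points along the ledge towards its low end, which is the end away from the robot
- ledge: the narrow ledge of the rest: pale wooden bar 26 mm wide (y), 100 mm long (x = -72 to +28), 18 mm thick, sloping at 20 degrees. Its frame is tilted with it: x runs down the slope, away from the robot, y across it, z square to its top face. Origin: on the top face, under the centre of the mounted blank, 75 mm above the bench. The mounted blank overhangs the ledge by 9 mm on either side
- lip (a point): middle of the upper inner edge of the brass lip at the ledge's low end, farthest from the robot: the lip is 26 mm wide, 4 mm thick and stands 5 mm above the top face; its inner face, against which the blank goes, is at ledge x = +22 mm
- catch (a joint): angle of the brass hold-down, rad: 0 = end stop, pointing straight down the slope over the blank; 1.57 = square off the ledge to its +y side; limit 2.0. It turns stiffly and stays where it is left; it starts open. Its arm, 12 mm wide, reaches 50 mm from the axis; underside 11 mm, top 16 mm above the ledge's top face (3 mm over the mounted blank)
- catch_axis (a point): where the hold-down's turning axis, square to the slope, meets the ledge's top face: ledge x = -58 mm, y = 0
- catch_post (a point): the top centre of the red post on the hold-down: upright (square to the slope) round post, diameter 12 mm, 30 mm tall, standing on the arm 36 mm from the turning axis; this point is 46 mm above the ledge's top face
- plain_a: a plain cream bone disc without a dark centre, diameter 44 mm, 8 mm thick, flat on the bench; to be left alone. Origin: centre of its underside
- plain_b: a plain cream bone disc without a dark centre, diameter 44 mm, 8 mm thick, flat on the bench; to be left alone. Origin: centre of its underside
- plain_c: a plain cream bone disc without a dark centre, diameter 44 mm, 8 mm thick, flat on the bench; to be left alone. Origin: centre of its underside
- burnisher: a boxwood burnisher lying along its x, 136 mm long (x from -65 to +71 mm), 22 mm wide, 14 mm high; to be left alone. Origin: on the underside, near the middle
Mind the look-alikes: they are no part of the job. There is more than one size of the rest; the one meant has the size given above.

How it is judged (in metres and radians):
On the way, in this order (a step that is already met when the one before it is completed fails the run):
1. the fingers set the blank down on the ledge: they still hold it within about a centimetre of its place (contact force between the fingers and blank above 0.3 N and x of blank_center in the frame of ledge between -0.03 and 0.03 m and y of blank_center in the frame of ledge between -0.015 and 0.015 m and z of blank_center in the frame of ledge between -0.004 and 0.016 m), for 0.02 s.
2. the blank sits on the ledge against the lip, released and at rest, while the hold-down is still open (x of blank_center in the frame of ledge between -0.004 and 0.003 m and y of blank_center in the frame of ledge between -0.007 and 0.007 m and z of blank_center in the frame of ledge between 0.001 and 0.007 m and angle between the z axis of blank and the z axis of ledge, either way round below 0.12 rad and contact force between the fingers and blank below 0.1 N and linear speed of blank below 0.02 m/s and value of joint catch above 0.7 rad), for 0.2 s.
3. the hold-down is swung over the blank to its stop (value of joint catch below 0.15 rad), for 0.2 s.
At the end, for the whole second after the job is handed in: the blank with the dark centre lies flat on the sloping ledge (within 7 degrees), centred across it within 7 mm and within 4 mm of touching the lip, released and at rest; the hold-down is over it, within 0.15 rad of its stop; the plain blanks and the burnisher lie within 20 mm of where they started (x of blank_center in the frame of ledge between -0.004 and 0.003 m and y of blank_center in the frame of ledge between -0.007 and 0.007 m and z of blank_center in the frame of ledge between 0.001 and 0.007 m and angle between the z axis of blank and the z axis of ledge, either way round below 0.12 rad and contact force between the fingers and blank below 0.1 N and linear speed of blank below 0.02 m/s and value of joint catch below 0.15 rad and angular speed of blank below 0.2 rad/s and distance of each of plain_a, plain_b, plain_c, burnisher from where it was at the start of the episode below 0.02 m).
It fails at once if a plain blank or the burnisher is moved by more than 20 mm (distance of any of plain_a, plain_b, plain_c, burnisher from where it was at the start of the episode above 0.02 m).
It also fails if it takes over 51 s, if anything falls off the work surface, if the arm or the gripper's body presses on something with over 40 N, if the wrist force passes 120 N, or if a joint passes its speed limit or range.

### The arm

A 6-joint arm with a two-finger parallel gripper is mounted at the origin on the work surface. World frame = base frame: x ahead of the robot, y to its left, z up, the work surface at z = 0. Lengths are in m, angles in degrees, forces in N, time in s.
With the tool pointing down it reaches from about 0.425 to 0.95 m from the base axis. Payload 14.7 kg.
Tool frame: the origin (TCP) lies at the very end of the fingers, on their centre line; the grasp point (between the pads) lies manip.grip_depth behind it (manip.grip_depth is the distance from the TCP to the grasp point, in m); z points along the fingers, y is the direction in which the jaws open and shut (so a half turn about z gives the same grasp; the last joint's range is limited). The gripper opens to 85 mm and grips with 20 to 120 N. Pads are 22 mm wide; open, the fingers measure 114 mm over their backs; the gripper's body (76 mm by 85 mm) begins 54 mm behind the grasp point. The pads swing forward as they close: fully open they stand 13 mm farther back than shut.
Start: joints at [-68.732, 27.513, 91.461, -0, 61.026, -2.67], TCP at [0.264, -0.594, 0.231] pointing down, gripper open.
Joint ranges: [-157.49, 157.49], [-46.99, 117.5], [13.45, 153.17], [-89.5, 269.5], [5.16, 153.95], [-167.48, 167.48]. Speed limits (degrees/s): [108.29, 108.29, 136.94, 172.46, 172.46, 172.46].

### API

Orientations are given as a 3x3 rotation matrix whose columns are the frame's x, y, z axes.
In Python, from station import manip gives the robot as it stands. The module is installed in compiled form; this text tells all that it offers. Calls block until the motion is done:
- manip.move_pose(position, orientation): joint-space move of the TCP to a pose.
- manip.move_linear(position, ori=None, feed=0.15): straight line of the TCP; ori=None keeps the orientation; feed is the mean speed in m/s.
- manip.move_j(angles): joint-space move.
- manip.set_gripper(opening): finger opening in m; the grip force is fixed at half the most; returns when the fingers have stopped.
- manip.wait(seconds).
- manip.solve_ik(position, orientation): joint angles nearest the present ones, or None.
- manip.observe(): the state.
- manip.camera(name): name is "scene" or "top"; returns a dict with "frame" (400x640x3 uint8, blue, green, red), "fx", "fy", "cx", "cy" (pixels), "k1" (the pictures are not rectified: a ray, as slopes to the right and down, at radius r is drawn at 1 + k1 r^2 times it, then the intrinsics apply), "R" (3x3) and "t" (3): a world point X has camera coordinates R X + t. Camera axes: x right, y down, z forward; pixel columns grow to the right and rows downward; lengths in m; the calibration is good to about 2 mm. A picture is of the moment at which its call begins. There is no depth.
A pose or a line that the arm cannot do raises manip.IKError and nothing moves.
- manip.finish_job(): hands the job in, once; it reports no verdict.
The state is a dict: "clock": time; "qpos": joint angles; "qvel": joint speeds; "tau": joint torques, N m; "ee_pos": TCP position; "eef_rot": TCP orientation; "wrist_force": force on the tool from outside, world axes, zero at the start; "ft_torque": the same for the moment, N m; "gripper_width": finger opening in m.
Only numpy, scipy, OpenCV 4.12 (cv2) and the standard library are available. Lean on these libraries where they do the work, as an engineer would, in place of code of your own. Each camera call takes 0.05 s, during which the arm holds its last target. There are 200 camera calls.

## Working session

There is one attempt and no reset: what is moved stays moved. The work goes in short steps, each a Python script; the robot and the scene stay as the last script left them, time stands still between calls to the robot, and variables do not carry over. Pictures are saved under pics/ and viewed, about 8 in all and at most 12, crops included, and the job is handed in when it is done.

```bash
mkdir -p pics; python3 - <<'E'
from station import manip
import cv2,numpy as np
for n in("scene","top"):
    c=manip.camera(n); cv2.imwrite(f"pics/{n}0.png",c["frame"])
    R=np.array(c["R"]);print(n,c["fx"],c["fy"],c["cx"],c["cy"],c["k1"],(-R.T@np.array(c["t"])).round(3),R.round(3).tolist())
print(manip.grip_depth, manip.observe())
E
```

```text
scene 407.60185045541783 407.60185045541783 318.9042296285382 199.25123235852422 -0.04316490735238857 [0.866 0.41  0.808] [[-0.749, 0.662, 0.003], [0.522, 0.594, -0.613], [-0.408, -0.457, -0.79]]
top 390.3061906550544 390.3061906550544 318.8727353018652 200.27334108159107 -0.09352775200989938 [ 0.359 -0.031  1.24 ] [[0.019, -1.0, -0.001], [-0.994, -0.019, -0.104], [0.103, 0.003, -0.995]]
0.0187 {'clock': 0.1, 'qpos': array([-6.87326139e+01,  2.75465207e+01,  9.14913285e+01, -1.25361771e-03,
        6.10262370e+01, -2.67012436e+00]), 'qvel': array([ 0.10790392, -0.08389807, -0.06742977,  0.00543645,  0.04650396,
       -0.04911535]), 'tau': array([ 1.33111198e-04, -9.52255297e+01, -4.31042826e+01, -2.37020113e-04,
        5.15974723e-03, -5.67411018e-05]), 'ee_pos': array([ 0.26360331, -0.59373063,  0.23072591]), 'eef_rot': array([[ 9.13984223e-01,  4.05749505e-01, -4.23546404e-04],
       [ 4.05749725e-01, -9.13983637e-01,  1.03539864e-03],
       [ 3.29980040e-05, -1.11819186e-03, -9.99999374e-01]]), 'wrist_force': array([ 0.04305514,  0.46893778, -0.0541977 ]), 'ft_torque': array([ 0.01480062, -0.01650341,  0.01590736]), 'gripper_width': 0.08543768499775778}
```

View pics/scene0.png

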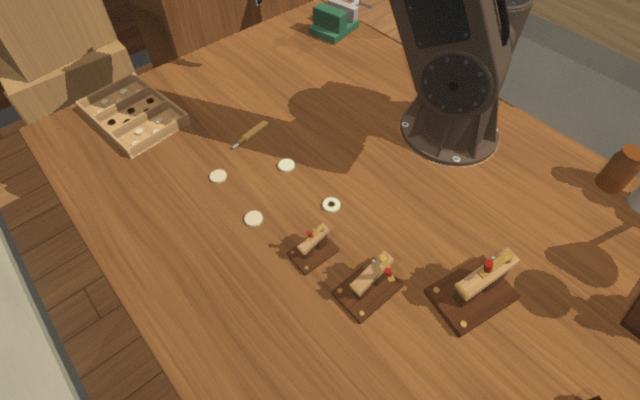

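View pics/top0.png

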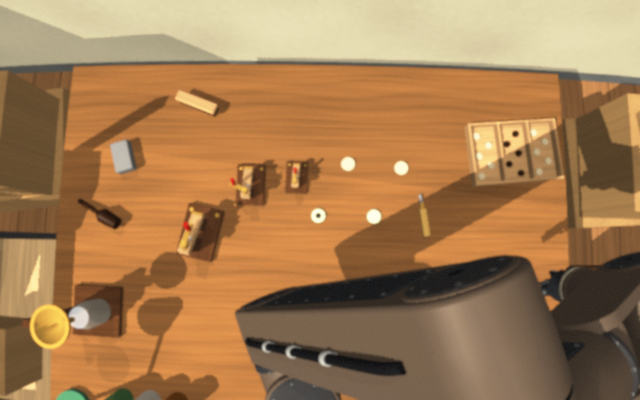

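The blank with the dark centre is at top (318,215) and scene (331,204). There are three rests, at top (250,184), (297,177) and (200,230). The middle one, with its red post off to the side, looks right, so I'll check sizes.

```bash
cat > h.py <<'E'
import numpy as np,cv2
from station import manip
def cam(n):
    c=manip.camera(n);c["R"]=np.array(c["R"]);c["t"]=np.array(c["t"]);return c
def ray(c,uv):
    d=np.array([(uv[0]-c["cx"])/c["fx"],(uv[1]-c["cy"])/c["fy"]]);s=d.copy()
    for _ in range(20): s=d/(1+c["k1"]*(s@s))
    v=c["R"].T@np.array([s[0],s[1],1]);return -c["R"].T@c["t"],v/np.linalg.norm(v)
def onz(c,uv,z):
    o,v=ray(c,uv);return o+v*(z-o[2])/v[2]
def proj(c,X):
    p=c["R"]@np.array(X)+c["t"];s=p[:2]/p[2];s=s*(1+c["k1"]*(s@s))
    return np.array([c["fx"]*s[0]+c["cx"],c["fy"]*s[1]+c["cy"]])
def two(c1,u1,c2,u2):
    o1,v1=ray(c1,u1);o2,v2=ray(c2,u2)
    k=np.linalg.lstsq(np.c_[v1,-v2],o2-o1,rcond=None)[0]
    a,b=o1+k[0]*v1,o2+k[1]*v2;return (a+b)/2,np.linalg.norm(a-b)
def centroids(m,amin):
    n,l,s,ce=cv2.connectedComponentsWithStats(m.astype(np.uint8))
    return [(s[i],ce[i]) for i in range(1,n) if s[i,4]>=amin]
E
python3 - <<'E'
from h import *
S,T=cam("scene"),cam("top")
for n,c,rois in(("scene",S,[(285,222,345,275),(328,245,408,325),(420,245,525,335)]),("top",T,[(282,155,312,197),(228,158,268,208),(172,198,228,265)])):
    f=c["frame"];hsv=cv2.cvtColor(f,cv2.COLOR_BGR2HSV)
    for x0,y0,x1,y1 in rois:
        r=hsv[y0:y1,x0:x1]
        red=((r[...,0]<6)|(r[...,0]>174))&(r[...,1]>170)&(r[...,2]>110)
        print(n,(x0,y0),"red",[(s[4],(ce+[x0,y0]).round(1)) for s,ce in centroids(red,3)])
        dark=(r[...,2]<105)
        cn=max(cv2.findContours(dark.astype(np.uint8),0,1)[0],key=cv2.contourArea)
        bx=cv2.boxPoints(cv2.minAreaRect(cn))+[x0,y0]
        P=np.array([onz(c,b,.015)[:2] for b in bx]);print("  base ctr",P.mean(0).round(3),"sides",np.linalg.norm(P-np.roll(P,1,0),axis=1).round(3))
    m=(hsv[...,1]<90)&(hsv[...,2]>170)
    for s,ce in centroids(m,40):
        if s[4]<400: print("  cream",s[4],ce.round(1),onz(c,ce,.008).round(4))
a=cv2.resize(S["frame"][235:330,320:415],None,fx=6,fy=6,interpolation=2)
cv2.imwrite("pics/s1.png",a)
a=cv2.resize(T["frame"][150:220,220:340],None,fx=6,fy=6,interpolation=2)
cv2.imwrite("pics/t1.png",a)
E
```

```text
scene (285, 222) red [(np.int32(18), array([309. , 233.1]))]
  base ctr [0.567 0.043] sides [0.069 0.106 0.073 0.102]
scene (328, 245) red [(np.int32(37), array([388.1, 271.5]))]
  base ctr [0.565 0.194] sides [0.1   0.095 0.104 0.089]
scene (420, 245) red [(np.int32(60), array([488.4, 264.2]))]
  base ctr [0.407 0.339] sides [0.113 0.129 0.121 0.119]
  cream 136 [347.1   3.4] [-0.2924 -0.7254  0.008 ]
  cream 49 [139.1 130.8] [ 0.6772 -0.5823  0.008 ]
  cream 176 [286.2 164.6] [ 0.4414 -0.1979  0.008 ]
  cream 188 [218.1 175.5] [ 0.5987 -0.2853  0.008 ]
  cream 195 [331.5 204.2] [ 0.4402 -0.0211  0.008 ]
  cream 235 [253.4 217.9] [ 0.6088 -0.1142  0.008 ]
top (282, 155) red [(np.int32(4), array([294.8, 169.8]))]
  base ctr [0.568 0.023] sides [0.026 0.083 0.026 0.082]
top (228, 158) red [(np.int32(10), array([232.2, 180.7]))]
  base ctr [0.541 0.166] sides [0.045 0.119 0.045 0.119]
top (172, 198) red [(np.int32(33), array([186.1, 225.6]))]
  base ctr [0.377 0.321] sides [0.074 0.16  0.075 0.159]
  cream 42 [488.  145.2] [ 0.68   -0.5799  0.008 ]
  cream 150 [347.6 163.5] [ 0.6077 -0.1175  0.008 ]
  cream 147 [400.7 167.5] [ 0.5982 -0.2888  0.008 ]
  cream 159 [317.9 215.3] [ 0.4397 -0.0254  0.008 ]
  cream 168 [373.5 216.1] [ 0.4402 -0.2016  0.008 ]
  cream 121 [ 34.2 279. ] [0.2077 0.9087 0.008 ]
  cream 330 [ 79.3 317.7] [0.0914 0.739  0.008 ]
  cream 91 [452.3 315. ] [ 0.1332 -0.4534  0.008 ]
  cream 43 [322.3 361.1] [-0.0125 -0.0475  0.008 ]
```

View pics/s1.png

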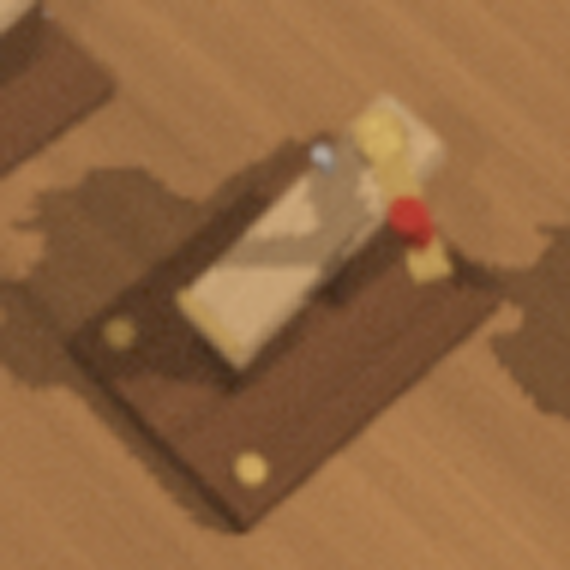

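View pics/t1.png

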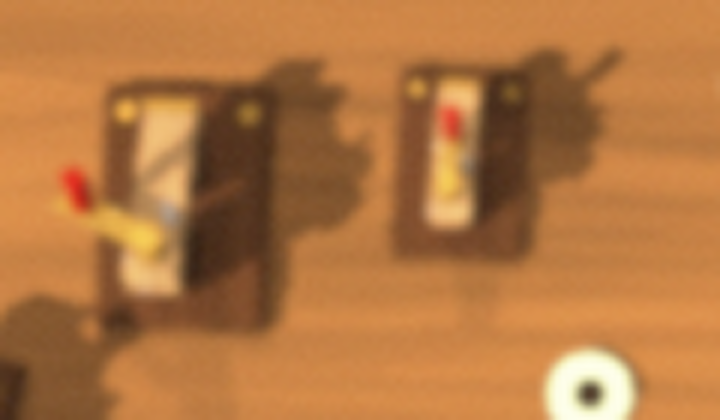

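```bash
python3 - <<'E'
from h import *
S,T=cam("scene"),cam("top")
s=lambda x,y:np.array([x/6+320-.4,y/6+235-.4]); t=lambda x,y:np.array([x/6+220-.4,y/6+150-.4])
print("base scene",[onz(S,s(*p),.015).round(4)[:2] for p in((500,290),(245,520),(72,345))])
print("base top",[onz(T,t(*p),.015).round(4)[:2] for p in((108,88),(272,88),(270,328),(100,328))])
print("brass screws S", [onz(S,s(*p),.016).round(4)[:2] for p in((250,468),(120,333))],"T",[onz(T,t(*p),.016).round(4)[:2] for p in((126,112),(250,112))])
print("lip ends S top z.072",[onz(S,s(*p),.0722).round(4)[:2] for p in((183,295),(239,358))],"T",[onz(T,t(*p),.072).round(4)[:2] for p in((140,100),(200,101))])
print("axis S",onz(S,s(380,133),.111).round(4),"T",onz(T,t(150,238),.111).round(4),two(S,s(380,133),T,t(150,238)))
print("high end T corners z~.1",[onz(T,t(*p),.0996).round(4)[:2] for p in((120,291),(184,295))])
print("red",two(S,(388.1,271.5),T,(232.2,180.7)),two(S,s(408,213),T,t(72,180)))
E
```

```text
base scene [array([0.4717, 0.2386]), array([0.5993, 0.2382]), array([0.6   , 0.1533])]
base top [array([0.5976, 0.2349]), array([0.599 , 0.1469]), array([0.4707, 0.1436]), array([0.469 , 0.2337])]
brass screws S [array([0.5855, 0.2266]), array([0.5846, 0.1614])] T [array([0.5846, 0.2244]), array([0.5857, 0.1581])]
lip ends S top z.072 [array([0.5798, 0.1828]), array([0.5817, 0.2109])] T [array([0.5806, 0.2058]), array([0.5806, 0.1751])]
axis S [0.5065 0.1959 0.111 ] T [0.5049 0.1902 0.111 ] (array([0.50462205, 0.19274555, 0.10510185]), np.float64(0.00352493712569955))
high end T corners z~.1 [array([0.4798, 0.2062]), array([0.4785, 0.1745])]
red (array([0.52777463, 0.22640725, 0.12035801]), np.float64(0.0015680470353423613)) (array([0.529985  , 0.22618962, 0.12827952]), np.float64(0.0008347718333501999))
```

The measured base is 128 x 87 mm, so the middle rest is the right one (yaw about 0). Ledge origin is about (0.5545, 0.193) and the catch is about 1.2 rad open. Next is the grasp, with a guarded descent.

```bash
cat >> h.py <<'E'
DOWN=np.array([[1,0,0],[0,-1,0],[0,0,-1.]])
a=np.radians(20);EX=np.array([np.cos(a),0,-np.sin(a)]);EZ=np.array([np.sin(a),0,np.cos(a)])
TILT=np.c_[EX,[0,-1,0],-EZ]
def F(): return np.array(manip.observe()["wrist_force"])
def guarded(d,dist,step,thr,feed=.02):
    "step along unit d until the opposing force rises by thr"
    d=np.array(d,float);p=np.array(manip.observe()["ee_pos"]);f0=F()@d
    for k in range(1,int(round(dist/step))+1):
        manip.move_linear(p+d*step*k,feed=feed);f=F()@d-f0
        if f<-thr: return k*step,f
    return None,f
E
python3 - <<'E'
from h import *
B=np.array([.440,-.0233,0]);O=np.array([.5545,.193,.075])
print(manip.solve_ik(B+[0,0,.12],DOWN),manip.solve_ik(B,DOWN),manip.solve_ik(O+EZ*.08,TILT),manip.solve_ik(O,TILT))
manip.move_pose(B+[0,0,.12],DOWN);manip.set_gripper(.062)
manip.move_linear(B+[0,0,.012]);print(manip.observe()["clock"],F())
print(guarded([0,0,-1],.022,.001,3),manip.observe()["ee_pos"],F(),manip.observe()["clock"])
c=cam("scene");u,v=proj(c,B).astype(int);cv2.imwrite("pics/s2.png",cv2.resize(c["frame"][v-50:v+30,u-50:u+50],None,fx=6,fy=6,interpolation=2))
E
```

```text
[-6.97442796e+00  2.08410638e+01  1.24341608e+02 -2.54444375e-14
  3.48173285e+01  8.30255720e+01] [-6.97442796e+00  3.49531097e+01  1.28213548e+02 -5.08888749e-14
  1.68333419e+01  8.30255720e+01] [ 12.86462392  39.95290981  84.0304858    4.50934117  75.59588484
 100.98848095] [ 13.35787979  43.0157623   90.4573541    4.95792961  66.10676575
 100.56638839]
3.7083 [0.06969243 0.48253179 0.04239962]
(0.018000000000000002, np.float64(-3.9639366492281476)) [ 0.44033389 -0.02332555 -0.00554093] [-0.2171356   0.16214979  4.00633627] 8.2083
```

View pics/s2.png

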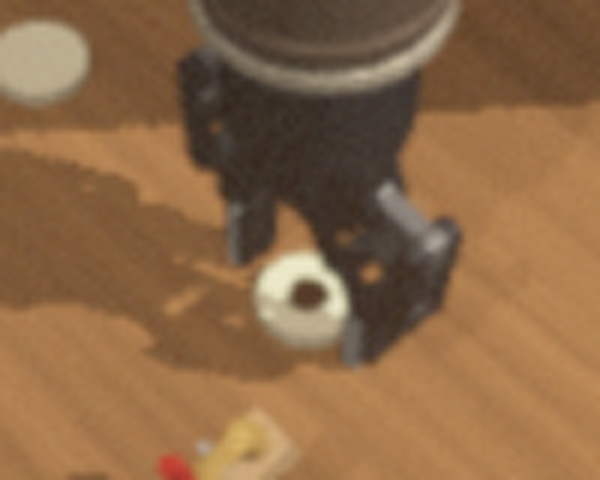

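The disc sits between the fingertips: disc centre at crop (305,298), fingertip midpoint about (300,309). The tips touch the bench at TCP z -5.5 mm with a 62 mm opening. I'll raise slightly, grip, lift and carry.

```bash
python3 - <<'E'
from h import *
B=np.array([.440,-.0233,0]);O=np.array([.5545,.193,.075])
manip.move_linear(B+[0,0,-.0015]);manip.set_gripper(.03);o=manip.observe();print("grip",o["gripper_width"],o["ee_pos"],F())
manip.move_linear(B+[0,0,.15]);print(manip.observe()["gripper_width"])
manip.move_pose(O+EZ*.06-EX*.005,TILT)
o=manip.observe();print(o["gripper_width"],o["ee_pos"],o["clock"])
for n in("scene","top"):
    c=cam(n);u,v=proj(c,O+EZ*.06).astype(int);k=45 if n=="scene" else 35
    cv2.imwrite(f"pics/{n}3.png",cv2.resize(c["frame"][v-k:v+k,u-k:u+k],None,fx=6,fy=6,interpolation=2));print(n,u-k,v-k)
E
```

```text
grip 0.0409634674355751 [ 0.44005184 -0.02330233 -0.00104747] [-2.07195652 -0.4327438  19.38906142]
0.040800302363994276
0.04063386508210527 [0.56961034 0.19195647 0.13267919] 11.0083
scene 312 226
top 208 129
```

View pics/scene3.png

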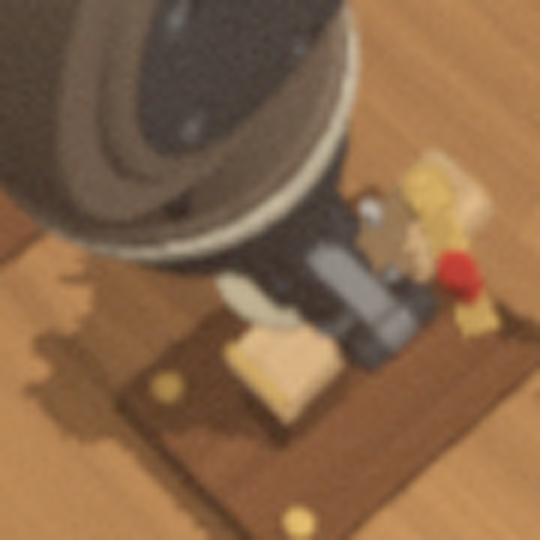

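Held at 40.8 mm and hovering over the ledge: the disc is at crop (255,295), with the ledge end and lip below it. Next is guarded lowering, then sliding down to the lip.

```bash
python3 - <<'E'
from h import *
O=np.array([.5545,.193,.075])
def rel(): 
    o=manip.observe();d=np.array(o["ee_pos"])-O;return np.round([d@EX*1e3,d[1]*1e3,d@EZ*1e3,o["gripper_width"]*1e3,o["clock"]],1)
manip.move_linear(O+EZ*.008-EX*.005);manip.wait(.2);print(rel(),F())
print(guarded(-EZ,.014,.001,3),rel())
p=np.array(manip.observe()["ee_pos"]);p[1]=.193;manip.move_linear(p+EZ*.001,feed=.02);manip.wait(.1);print(rel())
print(guarded(EX,.014,.001,3),rel(),F())
for n in("scene","top"):
    c=cam(n);u,v=proj(c,O).astype(int);k=45 if n=="scene" else 35
    cv2.imwrite(f"pics/{n}4.png",cv2.resize(c["frame"][v-k:v+k,u-k:u+k],None,fx=6,fy=6,interpolation=2));print(n,u-k,v-k)
E
```

```text
[-4.5  0.   9.2 41.  11.8] [-0.04284542  0.28602618 -0.1025274 ]
(0.01, np.float64(-6.035302540818496)) [-4.4  0.1 -0.2 41.  14.3]
[-4.4  0.   0.7 41.  14.7]
(0.006, np.float64(-6.917005758816866)) [ 0.8 -0.   0.5 41.2 16.2] [-5.81911507  0.7136772   3.0074749 ]
scene 317 233
top 211 139
```

View pics/scene4.png

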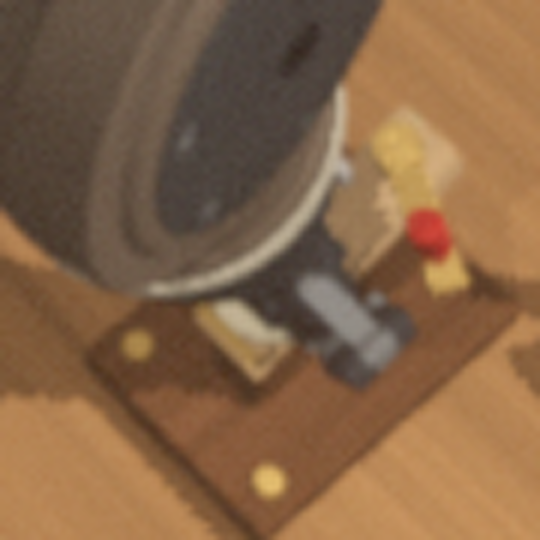

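The disc is at the lip with contact at the expected height. The contacts agree with the vision estimate to about 1 mm. I'll lower, release and back off.

```bash
python3 - <<'E'
from h import *
O=np.array([.5545,.193,.075])
print(guarded(-EZ,.003,.0005,3))
manip.set_gripper(.058);p=np.array(manip.observe()["ee_pos"]);manip.wait(.3)
manip.move_linear(p+EZ*.05,feed=.08)
manip.move_linear(p+EZ*.14-EX*.06,feed=.25);manip.set_gripper(.0)
o=manip.observe();print(o["clock"],o["ee_pos"])
S,T=cam("scene"),cam("top")
for n,c in(("scene",S),("top",T)):
    u,v=proj(c,O).astype(int);k=45 if n=="scene" else 35
    cv2.imwrite(f"pics/{n}5.png",cv2.resize(c["frame"][v-k:v+k,u-k:u+k],None,fx=6,fy=6,interpolation=2));print(n,u-k,v-k, "expected spot",proj(c,O+EZ*.008))
E
```

```text
(0.001, np.float64(-4.885559270048908))
19.3083 [0.54680011 0.19298984 0.22607645]
scene 317 233 expected spot [362.28353044 278.01498672]
top 211 139 expected spot [246.15656352 173.29618767]
```

View pics/scene5.png

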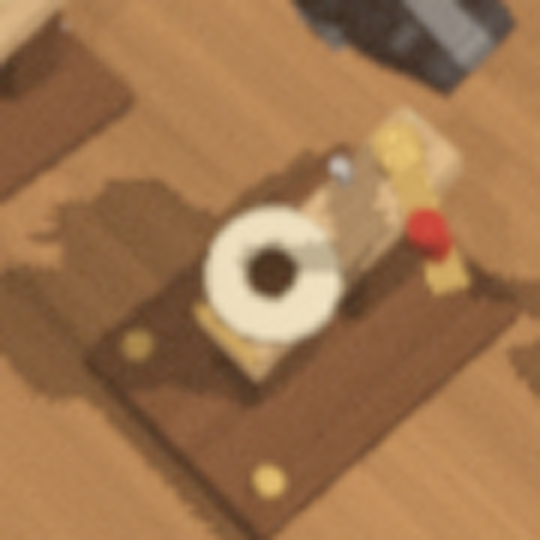

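The blank lies flat by the lip: spot at crop (272,272), which is pixel (362,278), exactly as predicted. Now I'll check lateral centring with the top view.

```bash
python3 - <<'E'
from h import *
O=np.array([.5545,.193,.075])
for n in("scene","top"):
    c=cam(n);f=c["frame"];h=cv2.cvtColor(f,cv2.COLOR_BGR2HSV);u,v=proj(c,O+EZ*.008).astype(int)
    w=6 if n=="scene" else 5
    g=255.-f[v-w:v+w+1,u-w:u+w+1].max(2);g=np.clip(g-120,0,None);yy,xx=np.mgrid[v-w:v+w+1,u-w:u+w+1]
    sp=np.array([(g*xx).sum(),(g*yy).sum()])/g.sum();m=(h[...,1]<95)&(h[...,2]>150)
    ce=[(s,q) for s,q in centroids(m,40) if abs(q-sp).max()<6]
    print(n,"spot",sp,onz(c,sp,.0825),[(s,q,onz(c,q,.0825)) for s,q in ce])
E
```

```text
scene spot [361.84463563 277.75961538] [0.55748242 0.19203138 0.0825    ] [(array([351, 267,  24,  24, 374], dtype=int32), array([362.29411765, 278.54812834]), array([0.55803273, 0.19382507, 0.0825    ]))]
top spot [244.5882595  173.30901111] [0.5571222  0.19776411 0.0825    ] []
```

View pics/top5.png

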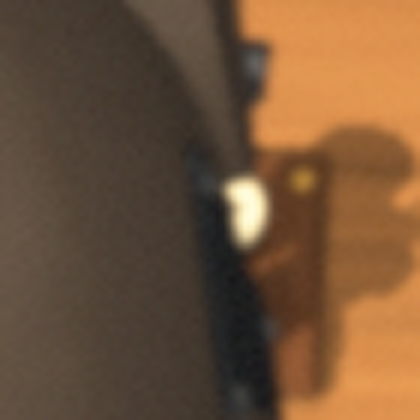

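```bash
cat >> h.py <<'E'
O=np.array([.5545,.1935,.075]);EY=np.array([0,1.,0])
L=lambda x,y,z:O+EX*x+EY*y+EZ*z
def push_pose(th,gap,z):
    r=EX*np.cos(th)+EY*np.sin(th);t=-EX*np.sin(th)+EY*np.cos(th)
    p=L(-.058,0,z)+r*.036+t*(.017+gap)
    return p,np.c_[-t,np.cross(-EZ,-t),-EZ]
E
python3 - <<'E'
from h import *
for th in(1.25,.6,0):
    p,R=push_pose(th,.02,.024);print(th,[None if q is None else np.round(q,0) for q in(manip.solve_ik(p,R),manip.solve_ik(p,R@np.diag([-1,-1,1])))])
manip.move_linear(L(-.15,.18,.15),feed=.25);print(manip.observe()["clock"])
c=cam("top");v0,u0=138,210;cv2.imwrite("pics/t6.png",cv2.resize(c["frame"][v0:v0+75,u0:u0+75],None,fx=7,fy=7,interpolation=2))
E
```

```text
1.25 [array([ 19.,  36.,  96.,   7.,  67., 123.]), array([ 19.,  36.,  96.,   7.,  67., -57.])]
0.6 [array([ 18.,  39.,  92.,   7.,  68., 160.]), array([ 18.,  39.,  92.,   7.,  68., -20.])]
0 [array([  17.,   41.,   90.,    6.,   69., -167.]), array([17., 41., 90.,  6., 69., 13.])]
20.4667
```

View pics/t6.png

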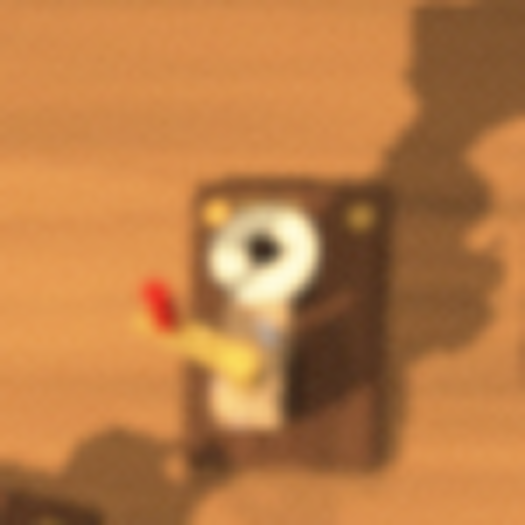

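In the top view the disc centre is at crop (264,250) and the ledge centreline is about (262,250). The scene view suggests an offset of up to about 3.5 mm, so both are inside the 7 mm tolerance. Now I'll push the post round its arc with the closed fingers.

```bash
sed -i 's/\.1935,\.075/.195,.075/' h.py; python3 - <<'E'
from h import *
Z=np.diag([-1,-1,1.])
p,R=push_pose(1.25,.022,.09);R=R@Z;manip.move_pose(p,R)
p,_=push_pose(1.25,.022,.025);manip.move_linear(p,feed=.1);manip.wait(.1);f0=F();print(manip.observe()["clock"],f0)
for th in np.r_[1.25,np.arange(1.15,-.001,-.115),-.03]:
    p,R=push_pose(th,0,.025);manip.move_linear(p,R@Z,feed=.04)
    t=-R[:,0];f=(F()-f0);o=manip.observe();print(round(th,2),"push",round(f@t,1),"n",round(f@EZ,1),"|",round(o["clock"],1))
    if np.linalg.norm(f)>60: break
E
```

```text
24.075 [ 0.08840467 -0.32907105  0.866216  ]
1.25 push -0.5 n -0.2 | 24.8
1.15 push -0.7 n -0.7 | 25.0
1.03 push -0.3 n -0.8 | 25.3
0.92 push -0.3 n -0.8 | 25.6
0.8 push 0.8 n -0.4 | 25.8
0.69 push 0.3 n -0.4 | 26.1
0.57 push 0.5 n -0.3 | 26.4
0.46 push 0.1 n -1.1 | 26.6
0.34 push 1.1 n -0.9 | 26.9
0.23 push 0.2 n -1.0 | 27.2
0.12 push -0.1 n -0.3 | 27.4
0.0 push 0.5 n -1.5 | 27.7
-0.03 push 5.7 n -2.1 | 27.9
```

```bash
python3 - <<'E'
from h import *
print(guarded(-EY,.004,.0005,10),F(),manip.observe()["ee_pos"])
p=np.array(manip.observe()["ee_pos"]);manip.move_linear(p+EY*.03,feed=.1);manip.move_linear(p+EY*.06+EZ*.12,feed=.25)
manip.move_linear(L(-.15,.18,.15),feed=.25);print(manip.observe()["clock"])
c=cam("scene");t=cam("top");A=cv2.resize(c["frame"][233:323,317:407],(400,400),interpolation=2);B=cv2.resize(t["frame"][138:213,210:285],(400,400),interpolation=2)
cv2.imwrite("pics/f7.png",np.hstack([A,B]))
for n,c in(("s",c),("t",t)):
    h=cv2.cvtColor(c["frame"],cv2.COLOR_BGR2HSV)
    print(n,[onz(c,q,.008).round(3)[:2] for s,q in centroids((h[...,1]<90)&(h[...,2]>170),100) if s[4]<260],"post exp",proj(c,L(-.022,0,.046)),"edge",)
E
```

```text
(0.0025, np.float64(-11.340176941486796)) [-0.43948838 16.74204966 -1.66334431] [0.54266645 0.21118418 0.10606814]
31.1083
s [array([-0.285, -0.71 ]), array([ 0.442, -0.198]), array([ 0.599, -0.288]), array([ 0.609, -0.114])] post exp [367.93898074 265.77597645] edge
t [array([ 0.608, -0.118]), array([ 0.598, -0.29 ]), array([ 0.44 , -0.201]), array([0.207, 0.909]), array([-0.142,  0.902])] post exp [242.60931618 173.33344471] edge
```

View pics/f7.png

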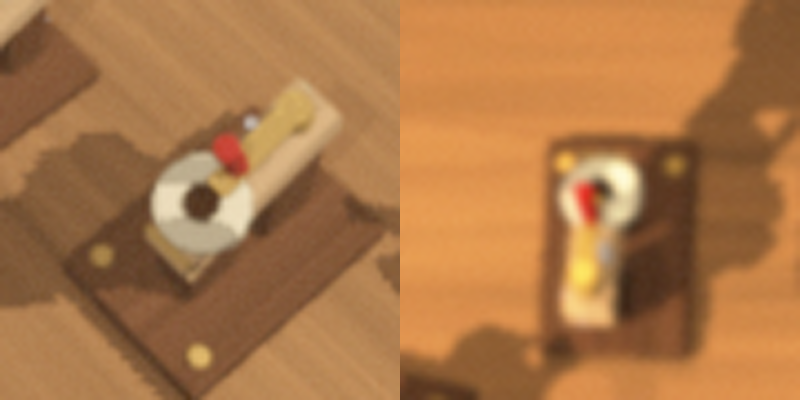

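In both views the hold-down lies along the ledge against the silver stop pin. Red post is at (230,153) on the left and (587,203) on the right. The blank is flat at the lip with its spot at (203,200), and the plain blanks haven't moved.

```bash
python3 -c "
from h import *
manip.finish_job()"
```

```text
the job is handed in; nothing more can be done
```

I set the dark-centred blank on the 130 x 90 mm rest, released it against the brass lip, swung the hold-down to its stop and handed the job in. The clock stood at about 31 s of the 51 s allowed.

- **Blank:** I lowered it until it touched the ledge, then slid it down until it met the lip. Both contacts came within about 1 mm of where the cameras put them. It looks flat in both final views.
- **Centring:** the two cameras disagreed slightly. The top view puts the blank within about 1 mm of the ledge centreline, the scene view about 3.5 mm off. Both are inside the 7 mm allowed, so I did not move it again.
- **Hold-down:** very little force was needed until the end of the swing. There it rose to about 17 N, which I took as the stop. The last picture shows it lying straight down the slope over the blank, against the silver pin.
- **Other items:** the three plain blanks measured within about 2 mm of where they started. I did not re-measure the burnisher, but the arm never worked near it.
- **Grip width:** the gripper read about 41 mm on the 44 mm disc. I never explained that, but the blank was held and placed without trouble.

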